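# Lock the drilling jig and index its drill guide

## Task

Get the drilling jig ready: turn the red turnbutton a quarter turn, anticlockwise seen from above, until it lies square across the edge of the blue clamp frame and locks it down over the steel bracket. Then take the drill guide by its black grip and slide it along the rail towards the yellow notch block until you feel its ball click into the notch, without pushing it out over the far side, and finish still firmly gripping it there, settled in the notch. Leave the other things on the bench alone.

Things in the scene. Friction and masses are not known exactly. Their poses are not given: they have to be found in the camera images.
- jig: Drilling jig fixed to the bench: green base plate 250 (x, from -120 to 130) by 300 (y) by 14 mm. Origin on the underside on the bench; z up. Its x axis runs from the turnbutton side (x -90 mm, nearest the robot) to the rail side; its rail runs along its y at x 75 mm, and the drill guide slides along +y. Rail top at height 60 mm, rail end posts up to 66 mm high at y -140 and 140 mm.
- turnbutton (a joint): Red turnbutton on a vertical pivot at jig x -90, y 0. Angle in rad, anticlockwise from above, 0 to 1.65 (hard stop). At 0 its bar (68 long, 18 wide, 8 mm thick, underside 33.5 mm above the bench) lies along the jig's y, clear of the frame; at 1.57 it lies along the jig's x, square across the frame's front edge. Stiff pivot (about 0.06 N m), stays where it is left. Starts between 0 and 0.4.
- fin (a point): Centre of the upper part of the turnbutton's upright red grip fin, on the pivot axis, 63.5 mm above the bench. The fin is 16 mm thick, 44 mm long (along the bar) and stands from 41.5 to 77.5 mm above the bench. The point's y axis runs along the bar, its x axis across the fin.
- clamp_frame (a joint): Blue window frame hinged along its far edge, over the bracket; angle in rad, 0 = closed flat (as it starts), grows as it lifts. Its top is 32 mm above the bench.
- frame_front (a point): Middle of the top of the frame's front edge bar (16 mm wide), which the turnbutton is to lie across; 32 mm above the bench when closed.
- drill_guide (a joint): Position in m of the drill guide along the rail, 0 to 0.20, growing along the jig's +y (towards the notch block). Starts between 0 and 0.03. It drags with about 1 N. Near the notch a spring ball in the guide first climbs a ridge (about 4 to 6 N against the push, from 13 mm to 6 mm before the notch), then pulls the guide on into the notch (the force on the fingers turns round from the ridge top 6 mm before to the notch centre), then resists again with about 4 to 6 N.
- guide_grip (a point): Centre of the upper part of the drill guide's black upright grip, 95.5 mm above the bench: 30 mm along the jig's x, 20 mm along the rail (y), standing from 71.5 to 115.5 mm above the bench, on an aluminium saddle 42 by 46 mm. An arm with a steel drill bushing reaches 107 mm from it towards -x. The point's axes are the jig's.
- notch (a point): Notch between two ridges on the yellow block screwed to the base plate beyond the rail (26 mm along the rail; black stripe down its outer face under the notch), fixed at a different place along the rail each time. Its axes are the jig's. The ball is settled in it when point guide_grip has the same y in this frame (0 +- 3 mm); the guide comes from -y.
- bracket: Steel bracket plate 50 by 120 by 8 mm lying in the jig under the frame. Origin at the centre of its underside..
- cordless_drill: Bystander: red and black cordless drill standing on its battery, about 115 by 225 mm, 190 mm high, loose. Origin under its centre.
- can_blue: Bystander: can with blue label, 60 mm across, 170 mm high. Origin under its centre.
- can_red: Bystander: can with red label, 60 mm across, 170 mm high. Origin under its centre.
- screwdriver: Bystander: screwdriver lying beside the jig.
- wrench: Bystander: wrench lying on the bench.
- socket: Bystander: steel wrench socket, 28 mm across, 38 mm high, upright beside the jig.
- oil_bottle: Bystander: green bottle with yellow label, 56 mm across, 120 mm high, beside the jig.

How it is judged:
On the way, in this order (a step that is already met when the one before it is completed fails the run):
1. the turnbutton is turned across the closed frame (at least 1.3 rad) (value of joint turnbutton above 1.3 rad and value of joint clamp_frame below 0.03 rad), for 0.2 s.
2. the drill guide is gripped and settled in the notch (within 3 mm) (y of guide_grip in the frame of notch between -0.003 and 0.003 m and contact force between the fingers and drill_guide above 7 N), for 0.2 s.
At the end, for the whole second after the job is handed in: The turnbutton stands at 1.3 rad or more, across the frame, which is closed (under 0.03 rad); the drill guide is at rest within 3 mm of the notch along the rail, and the fingers still grip it with more than 7 N in all, which a one-sided push cannot give (all of step 1 and all of step 2 and velocity of joint drill_guide between -0.01 and 0.01 m/s); the arm keeps its last pose, push and grip.
It fails at once if the drill guide is pushed out of the notch over the far ridge (9 mm past it) (y of guide_grip in the frame of notch above 0.009 m).
It fails at once if the clamp frame is lifted more than 0.15 rad (value of joint clamp_frame above 0.15 rad).
It fails at once if a bystander or the bracket is moved more than 25 mm (distance of any of cordless_drill, can_blue, can_red, screwdriver, wrench, socket, oil_bottle, bracket from where it was at the start of the episode above 0.025 m).
It also fails if it takes over 70 s, if anything falls off the work surface, if the arm or the gripper's body presses on something with over 40 N, if the wrist force passes 120 N, or if a joint passes its speed limit or range.

## Robot

A 6-joint arm with a two-finger parallel gripper is mounted at the origin on the work surface. World frame = base frame: x ahead of the robot, y to its left, z up, the work surface at z = 0. Lengths are in m, angles in rad, forces in N, time in s.
With the tool pointing down it reaches from about 0.35 to 0.775 m from the base axis. Payload 7.3 kg.
Tool frame: the origin (TCP) lies between the finger pads; the fingertips stand 8 mm ahead of it and the grasp point (between the pads) lies 11 mm behind it (robot.nose_length is the distance from the TCP to the fingertips, in m); z points along the fingers, y is the line along which they close (so a half turn about z gives the same grasp; the last joint's range is limited). The gripper opens to 92 mm and grips with 3 to 60 N. Pads are 19 mm wide; open, the fingers measure 130 mm over their backs; the gripper's body (75 mm by 190 mm) begins 47 mm behind the grasp point.
Start: joints at [-1.355, 0.342, 1.524, -0, 1.275, -0.146], TCP at [0.186, -0.491, 0.235] pointing down, gripper open.
Joint ranges: [-2.53, 2.53], [-0.77, 2.02], [0.04, 2.7], [-1, 4.14], [0.28, 2.66], [-3.11, 3.11]. Speed limits (rad/s): [2.57, 2.57, 3.14, 3.14, 3.14, 3.14].

## Interface

Orientations are given as [roll, pitch, yaw] about the fixed x, y, z axes, in that order (R = Rz(yaw) Ry(pitch) Rx(roll)).
In Python, from cell import robot gives the robot as it stands. The module is installed in compiled form; this text tells all that it offers.
- The arm moves only by the shell command python3 -m jog 'ROWS' [FORCE]. ROWS is JSON, a list that holds one entry, the list of rows, each a list of 5 numbers: the gripper's target within -1 to 1 (fully open at 1, half-way at 0, shut at -1), then the shift along the tool's x, y, z in m, then the turn about the tool's z in rad. A call has 1 to 5 rows; each row is the pose to reach, as a shift and turn from the pose commanded when the call began, along the tool's axes at that moment; what a row does not reach only later rows make up. A row lasts 1/12 s, in which the tool goes at most 41.7 mm and 7.16 degrees, less where a joint would pass 70% of its speed; a pose out of reach is approached as far as the arm can. A call with a gripper value outside its range is refused whole. The fingers move at their own pace and stop on an object; FORCE is the grip in N (left out, the last holds). Time passes only in rows, so rows that repeat a pose let the fingers close. It gives the time, the measured TCP pose, the force, the opening and the grip force at its end, in the units of the state.
- robot.observe(): the state, without advancing time (a new reading comes with each control period).
- robot.read_camera(name): name is "scene" or "top"; returns the picture (420x560x3 uint8, red, green, blue); there is no depth.
- robot.camera_model(name): a dict with "camera_matrix" (3x3 intrinsics, pixels), "position" and "attitude" of the camera in the world. Camera axes: x right, y down, z forward; pixel columns grow to the right and rows downward; lengths in m; the calibration is good to about 2 mm. A picture is of the moment at which its call begins. camera_model takes no time and is no camera call.
- robot.hand_in(): hands the job in; it is judged then, once.
The state is a dict: "time": time; "qpos": joint angles; "qvel": joint speeds; "joint_efforts": joint torques, N m; "tool_pos": TCP position; "tool_rot": TCP orientation; "contact_force": force on the tool from outside, world axes, zero at the start; "torque": the same for the moment, N m; "opening": finger opening in m; "grip_force": force on a finger pad.
Only numpy, scipy, OpenCV 4.12 (cv2) and the standard library are available. Lean on these libraries where they do the work, as an engineer would, in place of code of your own. Each camera call takes 0.05 s, during which the arm holds its last target. There are 200 camera calls.

## Working session

There is one attempt and no reset: what is moved stays moved. The work goes in short steps, Python scripts to look and compute and a shell command to move; the robot and the scene stay as the last step left them, time stands still between calls to the robot, and variables do not carry over. Pictures are saved under pics/ and viewed, at most 10 in all, crops included, and the job is handed in when it is done.

```bash
mkdir -p pics; cat > h.py <<'E'
import numpy as np, cv2
from cell import robot
from scipy.spatial.transform import Rotation as R
def cam(n):
    m=robot.camera_model(n); K=np.array(m["camera_matrix"]); p=np.array(m["position"]); a=np.array(m["attitude"])
    Rm=a if a.shape==(3,3) else R.from_euler('xyz',a).as_matrix()
    return K,p,Rm
def ray(n,uv):
    K,p,Rm=cam(n); d=Rm@np.linalg.inv(K)@np.array([uv[0],uv[1],1.]); return p,d/np.linalg.norm(d)
def plane(n,uv,z):
    p,d=ray(n,uv); return p+d*(z-p[2])/d[2]
def proj(n,X):
    K,p,Rm=cam(n); c=K@(Rm.T@(np.array(X)-p)); return c[:2]/c[2]
def tri(a,b):
    p,d=ray("top",a); q,e=ray("scene",b)
    s=np.linalg.lstsq(np.c_[d,-e],q-p,rcond=None)[0]; A=p+d*s[0]; B=q+e*s[1]; return (A+B)/2,np.linalg.norm(A-B)
def snap(n,f):
    i=robot.read_camera(n); cv2.imwrite(f,i[:,:,::-1]); return i
E
python3 - <<'E'
from h import *
for n in ("top","scene"):
    snap(n,f"pics/{n}0.png"); print(n,robot.camera_model(n))
print(robot.observe())
E
```

```text
top {'camera_matrix': array([[380.48323352,   0.        , 281.53986863],
       [  0.        , 380.48323352, 207.51603993],
       [  0.        ,   0.        ,   1.        ]]), 'position': array([0.36741786, 0.00994849, 1.06081069]), 'attitude': array([-2.94320879,  0.02050689, -1.5995608 ])}
scene {'camera_matrix': array([[516.63545215,   0.        , 280.98368838],
       [  0.        , 516.63545215, 208.06644215],
       [  0.        ,   0.        ,   1.        ]]), 'position': array([1.37208779, 0.91720807, 0.90049814]), 'attitude': array([-2.15484896,  0.02534349,  2.36850892])}
{'time': 0.1, 'qpos': array([-1.35497988e+00,  3.42663185e-01,  1.52492401e+00, -1.71874676e-05,
        1.27536998e+00, -1.46012073e-01]), 'qvel': array([ 0.00057917, -0.00230194, -0.00276894,  0.00059279, -0.00046679,
        0.0006629 ]), 'joint_efforts': array([ 1.69992789e-03, -4.32002449e+01, -2.44694191e+01,  7.18783052e-02,
        5.26481203e-02, -5.95417237e-05]), 'tool_pos': array([ 0.18577747, -0.49066231,  0.2341083 ]), 'tool_rot': array([-3.14024025e+00, -1.82269620e-04,  3.61833412e-01]), 'contact_force': array([-0.36425674, -0.31155292, -0.61292371]), 'torque': array([-0.00644097,  0.01829919,  0.01264995]), 'grip_force': 0.0, 'opening': 0.09155217163661486}
```

View pics/top0.png

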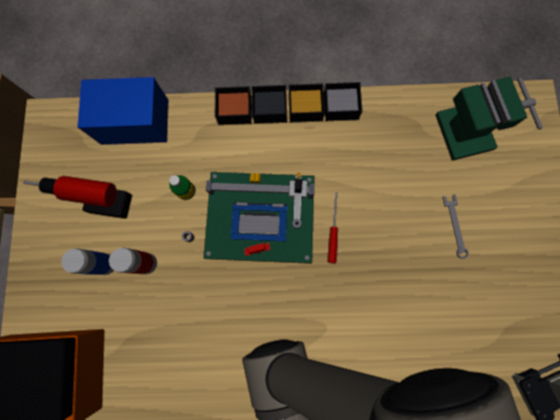

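View pics/scene0.png

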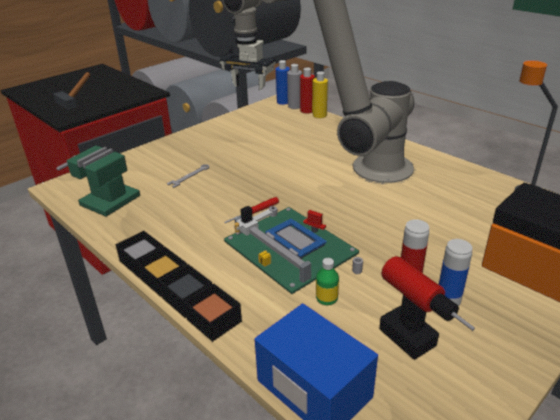

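Top: jig plate spans about (205,173)–(315,263), the red turnbutton is at (257,248), the guide at (298,187) and the yellow block at (255,178). Scene: grip at (246,215), block at (265,258), fin at (314,218). I'll measure these with masks and look at enlarged crops.

```bash
cat > m.py <<'E'
from h import *
t=cv2.imread("pics/top0.png"); s=cv2.imread("pics/scene0.png")
def comp(img,f,roi):
    x0,y0,x1,y1=roi; h=cv2.cvtColor(img,cv2.COLOR_BGR2HSV)[y0:y1,x0:x1].astype(int)
    m=f(h[...,0],h[...,1],h[...,2]).astype(np.uint8); n,l,st,c=cv2.connectedComponentsWithStats(m)
    k=1+np.argmax(st[1:,4]); return c[k]+[x0,y0],st[k]+[x0,y0,0,0,0],np.argwhere(l==k)[:,::-1]+[x0,y0]
red=lambda h,s,v:((h<8)|(h>172))&(s>150)&(v>60)
yel=lambda h,s,v:(h>18)&(h<32)&(s>190)&(v>90)
grn=lambda h,s,v:(h>60)&(h<95)&(s>80)
blk=lambda h,s,v:(v<45)
if __name__=="__main__":
    for n,i,f,r in [("top red",t,red,(235,235,280,262)),("sc red",s,red,(296,205,335,235)),("top yel",t,yel,(245,168,268,185)),("sc yel",s,yel,(255,248,275,268)),("top blk",t,blk,(285,172,312,205)),("sc blk",s,blk,(236,203,256,224))]:
        try:
            c,st,p=comp(i,f,r); print(n,c.round(1),st)
        except Exception as e: print(n,e)
    c,st,p=comp(t,grn,(196,165,325,272))
    hull=cv2.convexHull(p.astype(np.int32)).reshape(-1,2)
    P=np.array([plane("top",q,.014)[:2] for q in hull]).astype(np.float32)
    r=cv2.minAreaRect(P*1000); print("rect",r); print(cv2.boxPoints(r).round(0).tolist())
    cv2.imwrite("pics/tc.png",cv2.resize(t[165:272,196:325],None,fx=6,fy=5.6,interpolation=cv2.INTER_CUBIC))
    cv2.imwrite("pics/sc.png",cv2.resize(s[190:290,220:360],None,fx=5.7,fy=5.7,interpolation=cv2.INTER_CUBIC))
E
python3 m.py
```

```text
top red [256.4 248.3] [244 243  26  13 201]
sc red [314.4 219.4] [304 210  22  19 250]
top yel [254.6 176.8] [250 173  10   8  73]
sc yel [264.4 257.7] [259 251  11  14 112]
top blk [297.8 185.1] [295 179   8  14  81]
sc blk [246.3 214.2] [242 207  10  15 129]
rect ((530.1320190429688, 89.39586639404297), (293.7165222167969, 191.7484588623047), 85.81381225585938)
[[424.0, -50.0], [615.0, -64.0], [636.0, 229.0], [445.0, 243.0]]
```

View pics/tc.png

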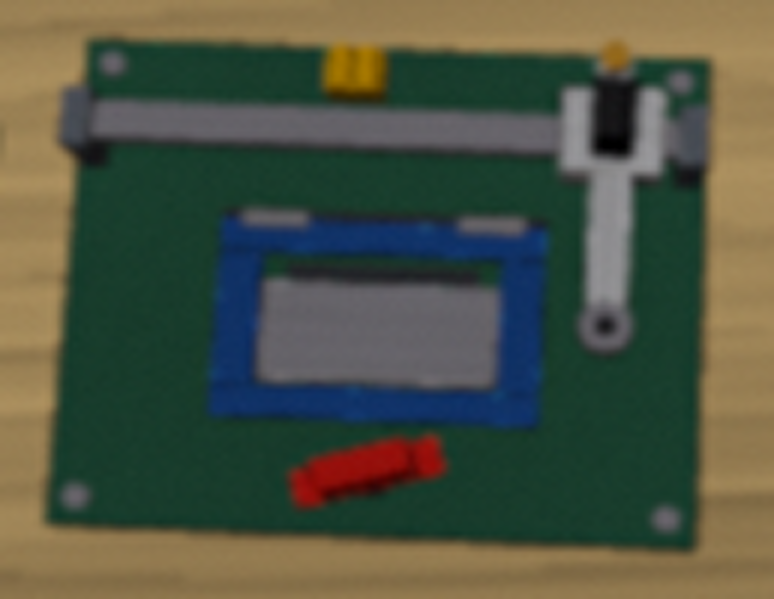

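View pics/sc.png

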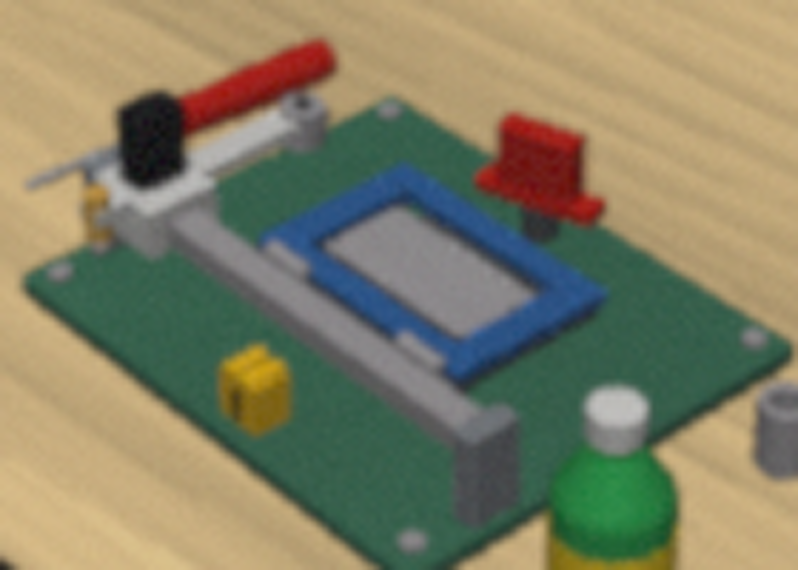

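Crops: the fin is centred at about (358,466) in the top crop, top edge middle (543,127) in the scene crop. Grip top is at (614,112) / (152,100), and the notch line at (354,68) / (255,358). The oil bottle and socket are off the +y end, clear of the jig.

```bash
python3 - <<'E'
from h import *
T=lambda x,y:(196+(x+.5)/6-.5,165+(y+.5)/5.6-.5); S=lambda x,y:(220+(x+.5)/5.7-.5,190+(y+.5)/5.7-.5)
c=np.array([plane("top",T(*q),.014)[:2] for q in [(88,40),(710,60),(693,548),(47,520)]])
print((c*1000).round(0).tolist(),[round(1000*np.linalg.norm(c[i]-c[i-1])) for i in range(4)])
cs=np.array([plane("scene",S(*q),.014)[:2] for q in [(25,285),(393,97),(793,355)]]);print("scene TR,BR,BL",(cs*1000).round().tolist())
yd=(c[0]-c[1])+(c[3]-c[2]); ya=np.arctan2(yd[1],yd[0]); xd=(c[0]-c[3])+(c[1]-c[2]); xa=np.arctan2(xd[1],xd[0])
print("yaw from y,x",ya-np.pi/2,xa); yaw=ya-np.pi/2
r=lambda a:np.array([[np.cos(a),-np.sin(a)],[np.sin(a),np.cos(a)]])
cm=c.mean(0); O=cm-r(yaw)@[.005,0]; print("origin",O)
def rep(n,X):print(n,X.round(4),"jig",(r(yaw).T@(X[:2]-O)).round(4))
for n,a,b,z in [("fintop",T(358,464),S(543,127),.0775),("griptop",T(614,112),S(152,100),.1155),("notch",T(354,62),S(255,358),None)]:
    X,e=tri(a,b); rep(n,X); print("  err",e)
    if z: rep("  top z",plane("top",a,z)); rep("  sc z",plane("scene",b,z))
a=plane("top",T(300,490),.0415);b=plane("top",T(435,456),.0415);d=a-b
print("bar ang",np.arctan2(d[1],d[0])-np.pi/2-yaw,np.linalg.norm(d))
rep("hingecentre/frame front",plane("top",T(375,403),.032))
E
```

```text
[[690.0, 227.0], [669.0, -70.0], [423.0, -51.0], [446.0, 244.0]] [245, 297, 246, 295]
scene TR,BR,BL [[678.0, -60.0], [429.0, -48.0], [456.0, 252.0]]
yaw from y,x -0.07324773897021952 -0.07273496429065662
origin [0.55199158 0.08802222]
fintop [0.4631 0.095  0.0767] jig [-0.0891  0.0004]
  err 0.0013299438580149396
  top z [0.4626 0.0954 0.0775] jig [-0.0897  0.0008]
  sc z [0.4644 0.0953 0.0775] jig [-0.0879  0.0008]
griptop [ 0.6178 -0.0208  0.1141] jig [ 0.0736 -0.1037]
  err 0.002528055237300744
  top z [ 0.6165 -0.0198  0.1155] jig [ 0.0722 -0.1028]
  sc z [ 0.6198 -0.0203  0.1155] jig [ 0.0755 -0.1031]
notch [0.6644 0.0971 0.0459] jig [0.1114 0.0173]
  err 0.0003346067953934468
bar ang 0.30633130761152927 0.06226285173367266
hingecentre/frame front [0.4964 0.0912 0.032 ] jig [-0.0557 -0.0009]
```

The measurements agree: fin and grip heights are within 1.5 mm, the plate about 246x296. Jig yaw is about -0.073, turnbutton about 0.3 rad, guide travel about 120 mm. Next I go above the fin.

```bash
for i in 1 2 3 4; do python3 -m jog '[[[1,0.0233,-0.0225,0,0],[1,0.0466,-0.045,0,0],[1,0.07,-0.0675,0,0],[1,0.0933,-0.09,0,0],[1,0.1166,-0.1125,0,0]]]' >/dev/null; done
python3 -m jog '[[[1,0,0,0,-0.1],[1,0,0,0,-0.2],[1,0,0,0,-0.3],[1,0,0,0,-0.4],[1,0,0,0,-0.5]]]' >/dev/null
python3 -m jog '[[[1,0,0,0,-0.1],[1,0,0,0,-0.2],[1,0,0,0,-0.3],[1,0,0,0,-0.4],[1,0,0,0,-0.5]]]' >/dev/null
python3 -m jog '[[[1,0,0,0,-0.1],[1,0,0,0,-0.2],[1,0,0,0,-0.3],[1,0,0,0,-0.4],[1,0,0,0,-0.44]]]'
cat > go.py <<'E'
import sys
from h import *
o=robot.observe(); p,r=np.array(o["tool_pos"]),np.array(o["tool_rot"]); M=R.from_euler('xyz',r).as_matrix()
tx=np.array([float(v) for v in sys.argv[1:4]]); yaw=float(sys.argv[4])
print(o["time"],p.round(4),r.round(3),"shift",(M.T@(tx-p)).round(4),"turn",round(-((yaw-r[2]+np.pi)%(2*np.pi)-np.pi),3),"F",o["contact_force"].round(1),"q6",o["qpos"][5].round(2))
E
python3 go.py .463 .095 .056 1.804
```

```text
time: 3.02
tool_pos: [0.4625, 0.0949, 0.2344]
tool_rot: [-3.141, -0.0, 1.807]
contact_force: [0.5, 0.3, -0.4]
opening: 0.0918
grip_force: 0.0
3.0167 [0.4625 0.0949 0.2344] [-3.141 -0.     1.807] shift [-1.000e-04  6.000e-04  1.784e-01] turn 0.003 F [ 0.5  0.3 -0.4] q6 -0.2
```

```bash
python3 -m jog '[[[1,0,0.001,0.025,0],[1,0,0.001,0.05,0],[1,0,0.001,0.075,0],[1,0,0.001,0.1,0],[1,0,0.001,0.12,0]]]' >/dev/null
python3 -m jog '[[[1,0,0,0.02,0],[1,0,0,0.04,0],[1,0,0,0.055,0],[1,0,0,0.058,0],[1,0,0,0.058,0]]]'
python3 -m jog '[[[-1,0,0,0,0],[-1,0,0,0,0],[-1,0,0,0,0],[-1,0,0,0,0],[-1,0,0,0,0]]]' 20 >/dev/null
python3 -m jog '[[[-1,0,0,0,0],[-1,0,0,0,0],[-1,0,0,0,0],[-1,0,0,0,0],[-1,0,0,0,0]]]' 20
python3 - <<'E'
from h import *
i=snap("scene","pics/s1.png"); c=i[180:290,220:360,::-1]; cv2.imwrite("pics/s1c.png",cv2.resize(c,None,fx=5,fy=5,interpolation=cv2.INTER_CUBIC))
E
```

```text
time: 3.85
tool_pos: [0.463, 0.0951, 0.0558]
tool_rot: [-3.139, -0.0, 1.802]
contact_force: [-0.6, 0.2, 0.2]
opening: 0.0918
grip_force: 0.0
time: 4.68
tool_pos: [0.4638, 0.0951, 0.0567]
tool_rot: [3.142, 0.0, 1.802]
contact_force: [0.0, -0.4, 0.3]
opening: 0.0298
grip_force: 0.0
```

View pics/s1c.png

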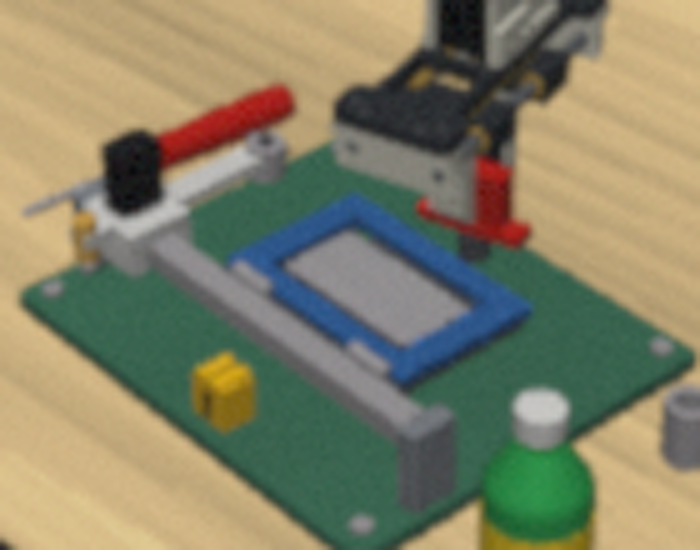

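The fingers straddle the fin at about (490,195), still closing with no pressure yet. I finish closing.

```bash
python3 -m jog '[[[-1,0,0,0,0],[-1,0,0,0,0],[-1,0,0,0,0],[-1,0,0,0,0],[-1,0,0,0,0]]]' 20
python3 -m jog '[[[-1,0,0,0,-0.1],[-1,0,0,0,-0.2],[-1,0,0,0,-0.3],[-1,0,0,0,-0.4],[-1,0,0,0,-0.4]]]' 25
```

```text
time: 5.15
tool_pos: [0.4635, 0.0951, 0.0567]
tool_rot: [-3.141, 0.0, 1.802]
contact_force: [-1.8, -1.4, 0.5]
opening: 0.016
grip_force: 20.0
time: 5.57
tool_pos: [0.4638, 0.0953, 0.0567]
tool_rot: [3.141, 0.0, 2.205]
contact_force: [-0.3, -0.3, 0.1]
opening: 0.0166
grip_force: 25.0
```

```bash
python3 -m jog '[[[-1,0,0,0,-0.1],[-1,0,0,0,-0.2],[-1,0,0,0,-0.3],[-1,0,0,0,-0.4],[-1,0,0,0,-0.45]]]'
python3 -m jog '[[[-1,0,0,0,-0.1],[-1,0,0,0,-0.2],[-1,0,0,0,-0.3],[-1,0,0,0,-0.41],[-1,0,0,0,-0.41]]]'
python3 -m jog '[[[1,0,0,0,0],[1,0,0,0,0],[1,0,0,0,0],[1,0,0,0,0],[1,0,0,0,0]]]' >/dev/null
python3 -m jog '[[[1,0,0,0,0],[1,0,0,0,0],[1,0,0,0,0],[1,0,0,0,0],[1,0,0,0,0]]]'
python3 -m jog '[[[1,0,0,-0.02,0],[1,0,0,-0.05,0],[1,0,0,-0.08,0],[1,0,0,-0.11,0],[1,0,0,-0.13,0]]]'
python3 go.py .6176 -.0203 .0860 3.07
python3 - <<'E'
from h import *
i=snap("top","pics/t2.png"); c=i[165:275,196:326,::-1]; cv2.imwrite("pics/t2c.png",cv2.resize(c,None,fx=5,fy=5,interpolation=cv2.INTER_CUBIC))
E
```

```text
time: 5.98
tool_pos: [0.4641, 0.0956, 0.0567]
tool_rot: [3.141, 0.0, 2.653]
contact_force: [0.5, 2.6, -1.5]
opening: 0.016
grip_force: 25.0
time: 6.4
tool_pos: [0.4643, 0.096, 0.0567]
tool_rot: [3.14, 0.001, 3.064]
contact_force: [2.0, 4.2, -1.0]
opening: 0.0159
grip_force: 25.0
time: 7.23
tool_pos: [0.4638, 0.0952, 0.0567]
tool_rot: [-3.142, 0.0, 3.062]
contact_force: [0.6, 0.7, -0.6]
opening: 0.0779
grip_force: 0.0
time: 7.65
tool_pos: [0.4644, 0.0952, 0.1895]
tool_rot: [3.141, 0.003, 3.062]
contact_force: [0.0, 0.3, 0.3]
opening: 0.0918
grip_force: 0.0
7.65 [0.4644 0.0952 0.1895] [3.141e+00 3.000e-03 3.062e+00] shift [-0.1616 -0.103   0.1039] turn -0.008 F [0.  0.3 0.3] q6 -1.45
```

```bash
python3 -m jog '[[[1,-0.032,-0.0206,0,0],[1,-0.064,-0.0412,0,0],[1,-0.097,-0.0618,0,0],[1,-0.13,-0.0824,0,0],[1,-0.162,-0.103,0,0]]]' >/dev/null
python3 -m jog '[[[1,0,0,0,-0.008],[1,0,0,0,-0.008]]]'
python3 - <<'E'
from h import *
a=snap("top","pics/t3.png")[165:275,196:326,::-1]; b=snap("scene","pics/s3.png")[160:270,220:350,::-1]
cv2.imwrite("pics/c3.png",cv2.resize(np.hstack([a,b]),None,fx=3,fy=3,interpolation=cv2.INTER_CUBIC))
E
python3 go.py .6176 -.0203 .0860 3.07
```

```text
time: 8.28
tool_pos: [0.6175, -0.0217, 0.1852]
tool_rot: [3.141, -0.002, 3.068]
contact_force: [-0.9, 0.8, -0.7]
opening: 0.0918
grip_force: 0.0
8.3833 [ 0.6161 -0.0199  0.186 ] [ 3.141e+00 -2.000e-03  3.070e+00] shift [-0.0017 -0.0003  0.1   ] turn -0.0 F [-1.4  0.6 -0.6] q6 -1.66
```

View pics/c3.png

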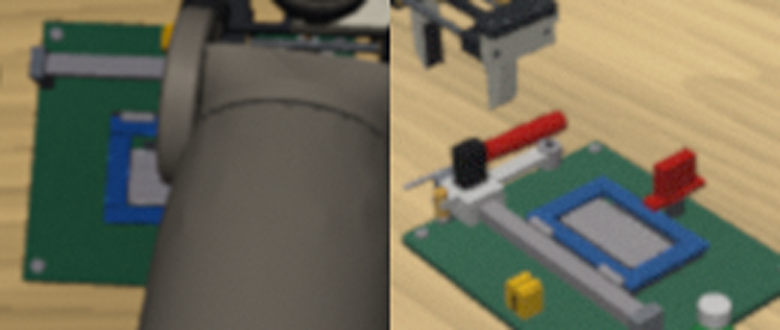

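In the right half the turnbutton lies across the frame's front edge, and the fingers hang above the guide grip at (468,160). I descend and close.

```bash
python3 -m jog '[[[1,-0.001,0,0.025,0],[1,-0.001,0,0.05,0],[1,-0.001,0,0.075,0],[1,-0.001,0,0.098,0],[1,-0.001,0,0.1,0]]]'
for i in 1 2; do python3 -m jog '[[[-1,0,0,0,0],[-1,0,0,0,0],[-1,0,0,0,0],[-1,0,0,0,0],[-1,0,0,0,0]]]' 25; done
python3 -m jog '[[[-1,0,0,0,0],[-1,0,0,0,0],[-1,0,0,0,0],[-1,0,0,0,0],[-1,0,0,0,0]]]' 25
python3 go.py .6266 .1000 .0860 3.07
```

```text
time: 8.8
tool_pos: [0.6144, -0.0188, 0.0829]
tool_rot: [3.141, -0.008, 3.071]
contact_force: [-1.4, 0.9, -0.4]
opening: 0.0917
grip_force: 0.0
time: 9.22
tool_pos: [0.6186, -0.0205, 0.0881]
tool_rot: [-3.141, 0.002, 3.07]
contact_force: [-0.4, 0.7, -0.3]
opening: 0.0629
grip_force: 0.0
time: 9.63
tool_pos: [0.618, -0.0206, 0.0867]
tool_rot: [-3.142, -0.0, 3.07]
contact_force: [0.1, -1.5, -0.5]
opening: 0.0298
grip_force: 0.0
time: 10.05
tool_pos: [0.618, -0.0204, 0.0866]
tool_rot: [3.142, -0.0, 3.07]
contact_force: [-0.0, 1.1, -0.7]
opening: 0.0199
grip_force: 25.0
10.05 [ 0.618  -0.0204  0.0866] [ 3.142 -0.     3.07 ] shift [1.000e-04 1.207e-01 6.000e-04] turn -0.0 F [-0.   1.1 -0.7] q6 -1.66
```

```bash
python3 -m jog '[[[-1,0,0.015,0,0],[-1,0,0.03,0,0],[-1,0,0.045,0,0],[-1,0,0.06,0,0],[-1,0,0.06,0,0]]]' 25
python3 -m jog '[[[-1,0,0.012,0,0],[-1,0,0.024,0,0],[-1,0,0.036,0,0],[-1,0,0.042,0,0],[-1,0,0.042,0,0]]]'
python3 go.py .6266 .1000 .0860 3.07
```

```text
time: 10.47
tool_pos: [0.6227, 0.0433, 0.0867]
tool_rot: [3.14, 0.001, 3.073]
contact_force: [0.8, 1.3, -0.7]
opening: 0.0196
grip_force: 25.0
time: 10.88
tool_pos: [0.6256, 0.0832, 0.0866]
tool_rot: [3.141, 0.001, 3.071]
contact_force: [2.8, 0.3, -3.3]
opening: 0.0201
grip_force: 25.0
10.8833 [0.6256 0.0832 0.0866] [3.141e+00 1.000e-03 3.071e+00] shift [0.0001 0.0168 0.0006] turn 0.001 F [ 2.8  0.3 -3.3] q6 -1.49
```

```bash
for i in 1 2 3 4 5; do python3 -m jog '[[[-1,0,0.0015,0,0],[-1,0,0.0015,0,0],[-1,0,0.0015,0,0],[-1,0,0.0015,0,0]]]' | egrep 'time|pos|force' | tr '\n' ' '; echo; done
```

```text
time: 11.22 tool_pos: [0.6255, 0.0824, 0.0866] contact_force: [3.0, 1.1, -3.7] grip_force: 25.0 
time: 11.55 tool_pos: [0.6256, 0.0839, 0.0867] contact_force: [3.3, -1.3, -4.3] grip_force: 25.0 
time: 11.88 tool_pos: [0.6258, 0.0858, 0.0867] contact_force: [3.6, -0.9, -3.4] grip_force: 25.0 
time: 12.22 tool_pos: [0.6258, 0.0874, 0.0867] contact_force: [4.2, 1.0, -4.7] grip_force: 25.0 
time: 12.55 tool_pos: [0.626, 0.0889, 0.0867] contact_force: [4.2, 0.1, -6.1] grip_force: 25.0
```

```bash
for i in 1 2 3 4 5 6; do python3 -m jog '[[[-1,-0.0002,0.001,0,0],[-1,-0.0002,0.001,0,0],[-1,-0.0002,0.001,0,0],[-1,-0.0002,0.001,0,0]]]' | egrep 'time|pos|force' | tr '\n' ' '; echo; done
```

```text
time: 12.88 tool_pos: [0.626, 0.0895, 0.0867] contact_force: [2.0, -2.1, -3.7] grip_force: 25.0 
time: 13.22 tool_pos: [0.626, 0.0899, 0.0866] contact_force: [1.4, -5.7, -3.4] grip_force: 25.0 
time: 13.55 tool_pos: [0.6261, 0.091, 0.0867] contact_force: [0.5, -5.8, -3.3] grip_force: 25.0 
time: 13.88 tool_pos: [0.6262, 0.0926, 0.0867] contact_force: [-3.0, -3.0, -0.9] grip_force: 25.0 
time: 14.22 tool_pos: [0.6264, 0.0942, 0.0867] contact_force: [-4.9, -0.5, 0.3] grip_force: 25.0 
time: 14.55 tool_pos: [0.6265, 0.0954, 0.0866] contact_force: [-6.3, -0.2, 0.8] grip_force: 25.0
```

```bash
for i in 1 2 3; do python3 -m jog '[[[-1,0.0003,0.001,0,0],[-1,0.0003,0.001,0,0],[-1,0.0003,0.001,0,0],[-1,0.0003,0.001,0,0]]]' | egrep 'time|pos|force' | tr '\n' ' '; echo; done
```

```text
time: 14.88 tool_pos: [0.6266, 0.0966, 0.0867] contact_force: [-5.5, 1.7, 1.1] grip_force: 25.0 
time: 15.22 tool_pos: [0.6266, 0.0976, 0.0867] contact_force: [-5.3, 3.0, -0.2] grip_force: 25.0 
time: 15.55 tool_pos: [0.6267, 0.0985, 0.0866] contact_force: [-3.7, 3.6, -1.1] grip_force: 25.0
```

```bash
for i in 1 2; do python3 -m jog '[[[-1,0.0002,0.001,0,0],[-1,0.0002,0.001,0,0],[-1,0.0002,0.001,0,0],[-1,0.0002,0.001,0,0]]]' | egrep 'time|pos|force' | tr '\n' ' '; echo; done
python3 - <<'E'
from h import *
a=snap("top","pics/t4.png")[165:275,196:326,::-1]; b=snap("scene","pics/s4.png")[170:280,220:350,::-1]
cv2.imwrite("pics/c4.png",cv2.resize(np.hstack([a,b]),None,fx=3,fy=3,interpolation=cv2.INTER_CUBIC))
E
```

```text
time: 15.88 tool_pos: [0.6268, 0.0994, 0.0866] contact_force: [-2.7, 4.4, -2.1] grip_force: 25.0 
time: 16.22 tool_pos: [0.6268, 0.1003, 0.0867] contact_force: [-1.3, 5.9, -2.4] grip_force: 25.0
```

View pics/c4.png

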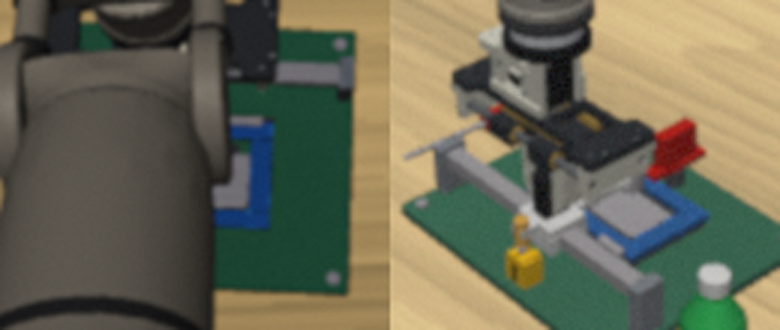

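The brass ball holder at (521,225) stands over the notch block's middle at (524,255). The pull is still forward, so I continue in 1 mm steps until it reverses.

```bash
for i in 1 2; do python3 -m jog '[[[-1,0.0001,0.001,0,0],[-1,0.0001,0.001,0,0],[-1,0.0001,0.001,0,0],[-1,0.0001,0.001,0,0]]]' | egrep 'time|pos|force' | tr '\n' ' '; echo; done
```

```text
time: 16.65 tool_pos: [0.6269, 0.1011, 0.0867] contact_force: [0.9, 5.4, -4.0] grip_force: 25.0 
time: 16.98 tool_pos: [0.6269, 0.1014, 0.0867] contact_force: [1.4, 1.9, -4.4] grip_force: 25.0
```

```bash
for i in 1 2; do python3 -m jog '[[[-1,0,0.0005,0,0],[-1,0,0.0005,0,0],[-1,0,0.0005,0,0],[-1,0,0.0005,0,0],[-1,0,0.0005,0,0]]]' | egrep 'time|pos|force' | tr '\n' ' '; echo; done
```

```text
time: 17.4 tool_pos: [0.6269, 0.1016, 0.0867] contact_force: [3.3, -2.0, -6.3] grip_force: 25.0 
time: 17.82 tool_pos: [0.6269, 0.1018, 0.0867] contact_force: [4.1, -4.9, -5.9] grip_force: 25.0
```

The force has turned round to resisting, so the centre is at about y 0.1015. I ease back slightly and settle.

```bash
python3 -m jog '[[[-1,-0.0003,-0.0007,0,0],[-1,-0.0003,-0.0007,0,0],[-1,-0.0003,-0.0007,0,0],[-1,-0.0003,-0.0007,0,0],[-1,-0.0003,-0.0007,0,0]]]'
python3 - <<'E'
from h import *
s0=cv2.imread("pics/s3.png"); s=snap("scene","pics/s5.png"); t=snap("top","pics/t5.png")
b=s[190:290,220:350,::-1]; cv2.imwrite("pics/c5.png",cv2.resize(b,None,fx=6,fy=6,interpolation=cv2.INTER_CUBIC))
o=robot.observe(); print(o["tool_pos"],o["contact_force"],o["grip_force"])
E
```

```text
time: 18.23
tool_pos: [0.6269, 0.1017, 0.0866]
tool_rot: [-3.141, 0.0, 3.07]
contact_force: [3.6, -3.4, -6.2]
opening: 0.0198
grip_force: 25.0
[0.62690226 0.10174312 0.0866616 ] [ 3.06276462 -3.26271992 -6.5597325 ] 24.9994558095932
```

View pics/c5.png

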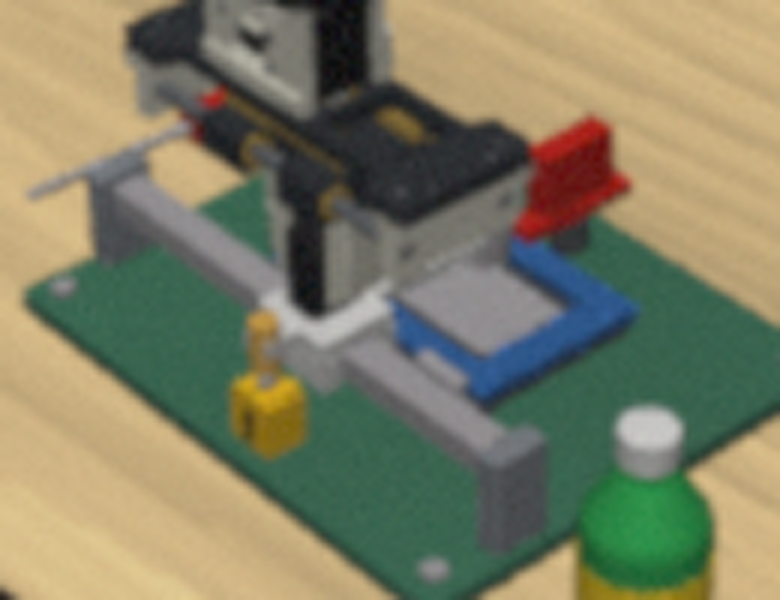

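The ball at (264,378) sits in the block's notch, the turnbutton lies across the blue frame, and the grip holds at 25 N. I hand in.

```bash
python3 -c "
from cell import robot
print(robot.hand_in())"
```

```text
the job is handed in; nothing more can be done
None
```

I handed the job in at about 18 s: the turnbutton is across the closed frame, and the drill guide is in the notch (the force on the fingers reversed there), still gripped at 25 N; the hand-in returned no verdict.

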